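# Hang a jar carrier level on the drain stand's pin

### The job

Hang the loaded jar carrier on the pin of the drain stand by whichever hole of its top bar lets it hang level, and let go of it. Feed the hole over the pin's head as far as the shoulder and let the bar settle down into the neck between them; the pin is clamped at no set length, so feel your way gently and never push hard on it. All three jars stay in their pockets and the other things on the bench stay where they are.

Things in the scene. Friction and masses are not known exactly. Their poses are not given: they have to be found in the camera images.
- carrier: Loose jar carrier, 148 long (y) x 46 (x) x 148 mm, empty 0.18 kg and balanced on y = 0. White base 22 mm high with three jar pockets at y = -46, 0, +46 mm (34 wide, floor 5 mm up); a grey metal upright at each end; a top bar with five holes; a grip tab on its middle. Either face of the bar may go on the pin. Origin: centre of the underside, z up; starts standing on the bench.
- grip (a point): Middle of the carrier's grip tab, 134 mm above its underside; axes as the carrier's. The tab is 36 mm long (y), 11.5 mm thick (x), z = 117 to 147 mm. Pinched here across its thickness the loaded carrier (0.48 kg) lifts level, and the fingertips stay above bar, pin and clamp.
- hole_1 (a point): Centre of hole 1 of five in the carrier's top bar, at carrier y = -40, z = 100 mm. The bar is a 5 mm plate on edge, z = 86 to 114 mm, its faces look along +-x. The holes are round, 15 mm, 20 mm apart in a row along y, their axes along x. Axes as the carrier's.
- hole_2 (a point): Centre of hole 2 of five in the carrier's top bar, like hole 1, at carrier y = -20, z = 100 mm.
- hole_3 (a point): Centre of hole 3 of five in the carrier's top bar, like hole 1, at carrier y = +0, z = 100 mm.
- hole_4 (a point): Centre of hole 4 of five in the carrier's top bar, like hole 1, at carrier y = +20, z = 100 mm.
- hole_5 (a point): Centre of hole 5 of five in the carrier's top bar, like hole 1, at carrier y = +40, z = 100 mm.
- jar_tall: Heavy tall grey jar with black cap, 32 mm diameter, 56 mm high, about 0.24 kg (varies by a tenth), loose in one of the carrier's three pockets (which one changes). Origin: centre of its underside.
- jar_short_a: Light short grey jar with black cap, 32 mm diameter, 30 mm high, 0.03 kg, loose in another pocket. Origin: centre of its underside.
- jar_short_b: Light short grey jar like jar_short_a, in the remaining pocket. Origin: centre of its underside.
- drain_stand: Fixed drain stand: open steel drip tray, 187 (x) x 227 (y) mm, 44 mm high; on the middle of its back rim a 12 mm post (axis at x = +98 mm), 184 mm high, with a cross clamp that holds a level hanging pin pointing to the stand's -x. Origin: under the tray's centre on the bench; x towards the post, z up.
- pin_line (a point): A point on the hanging pin's axis, 170 mm above the bench over the tray's centre; axes as the stand's, the pin runs along x with its free end to -x. How far the pin sticks out is set by hand, not told here: its shoulder's face is 25 mm before to 25 mm behind this point (x = -25 to +25), to be felt or seen. The clamped pin does not move.
- pin_base (a point): Root of the pin at the clamp's front face, 83 mm behind point pin_line. The pin from its free end: head 11 mm diameter, 5 mm long, bevelled; neck 6 mm diameter, 8 mm long; shoulder collar 22 mm diameter, a dead stop. A hole clears the head by 2 mm all round; the bar hung on the neck has its hole's centre 4.5 mm below the pin axis, caught between head and shoulder.
- tape_roll: Bystander: roll of beige masking tape lying flat, 104 mm across, 25 mm high.
- timer: Bystander: white digital timer lying flat, 62 x 66 x 19 mm.
- ball_pen: Bystander: blue ball pen, 145 mm long, 12 mm thick, lying.
- tweezers: Bystander: steel tweezers, 128 mm long, lying.
- tube15_loose: Bystander: 15 ml plastic tube with orange cap, lying, 118 mm long.
- cuvette_a: Bystander: clear cuvette standing, 12 x 12 x 45 mm, 10 g, easily toppled.
- cuvette_b: Bystander: clear cuvette standing, 12 x 12 x 45 mm, easily toppled.
Mind the look-alikes: they are no part of the job. What is shaped like the jar_short_b but yellow is not meant.

How it is judged (in metres and radians):
At the end, for the whole second after the job is handed in: The carrier hangs on the pin's neck by one of its holes (hole centre 3 to 6.5 mm below the pin's axis and within 7 mm of it sideways), its upright axis within 0.09 rad (5 degrees) of vertical, released and at rest, with all three jars in their pockets (((z of hole_1 in the frame of drain_stand between 0.1635 and 0.167 m and y of hole_1 in the frame of drain_stand between -0.007 and 0.007 m and x of hole_1 in the frame of drain_stand between -0.045 and 0.035 m) or (z of hole_2 in the frame of drain_stand between 0.1635 and 0.167 m and y of hole_2 in the frame of drain_stand between -0.007 and 0.007 m and x of hole_2 in the frame of drain_stand between -0.045 and 0.035 m) or (z of hole_3 in the frame of drain_stand between 0.1635 and 0.167 m and y of hole_3 in the frame of drain_stand between -0.007 and 0.007 m and x of hole_3 in the frame of drain_stand between -0.045 and 0.035 m) or (z of hole_4 in the frame of drain_stand between 0.1635 and 0.167 m and y of hole_4 in the frame of drain_stand between -0.007 and 0.007 m and x of hole_4 in the frame of drain_stand between -0.045 and 0.035 m) or (z of hole_5 in the frame of drain_stand between 0.1635 and 0.167 m and y of hole_5 in the frame of drain_stand between -0.007 and 0.007 m and x of hole_5 in the frame of drain_stand between -0.045 and 0.035 m)) and angle between carrier's own z axis and vertical below 0.09 rad and contact force between carrier and drain_stand above 2 N and contact force between carrier and the fingers below 0.05 N and linear speed of carrier below 0.03 m/s and angular speed of carrier below 0.4 rad/s and z of each of jar_tall, jar_short_a, jar_short_b in the frame of carrier below 0.015 m); the robot touches nothing.
It fails at once if the carrier is pressed on the drain stand or its pin with more than 20 N (contact force between carrier and drain_stand above 20 N).
It fails at once if the robot itself presses on the drain stand with more than 15 N (contact force between the arm and drain_stand above 15 N).
It fails at once if a jar leaves its pocket (z of any of jar_tall, jar_short_a, jar_short_b in the frame of carrier above 0.02 m).
It fails at once if a bystander is shifted by more than 25 mm (distance of any of tape_roll, timer, ball_pen, tweezers, tube15_loose, cuvette_a, cuvette_b from where it was at the start of the episode above 0.025 m).
It also fails if it takes over 53 s, if anything falls off the work surface, if the arm or the gripper's body presses on something with over 40 N, if the wrist force passes 120 N, or if a joint passes its speed limit or range.

### The arm

A 7-joint arm with a two-finger parallel gripper is mounted at the origin on a cart in front of the work surface, level with it; the furniture and walls round the work are solid. World frame = base frame: x ahead of the robot, y to its left, z up, the work surface at z = 0. Lengths are in m, angles in degrees, forces in N, time in s.
With the tool pointing down it reaches from about 0.4 to 0.875 m from the base axis. Payload 4.4 kg.
Tool frame: the origin (TCP) lies between the finger pads; the fingertips stand 25 mm ahead of it and the grasp point (between the pads) lies 6 mm ahead of it (bot.finger_overhang is the distance from the TCP to the fingertips, in m); z points along the fingers, y is the line along which they close (so a half turn about z gives the same grasp; the last joint's range is limited). The gripper opens to 85 mm and grips with 20 to 120 N. Pads are 22 mm wide; open, the fingers measure 114 mm over their backs; the gripper's body (76 mm by 85 mm) begins 54 mm behind the grasp point. The pads swing forward as they close: fully open they stand 13 mm farther back than shut.
Start: joints at [73.293, 36.005, 2.206, 86.941, -1.547, 57.084, -1.146], TCP at [0.146, -0.634, 0.256] pointing down, gripper open.
Joint ranges: [-175.42, 175.42], [-21.48, 121.26], [-71.46, 75.88], [10.55, 141.38], [-63.04, 243.04], [13.31, 113.54], [-168.57, 168.57]. Speed limits (degrees/s): [147.25, 147.25, 180, 180, 180, 180, 180].

### API

Orientations are given as [roll, pitch, yaw] about the fixed x, y, z axes, in that order (R = Rz(yaw) Ry(pitch) Rx(roll)).
In Python, from rig import bot gives the robot as it stands. Calls block until the motion is done:
- bot.move_to(position, orientation): joint-space move of the TCP to a pose.
- bot.servo_line(position, rotation=None, speed=0.15): straight line of the TCP; rotation=None keeps the orientation; speed is the mean speed in m/s.
- bot.goto_joints(angles): joint-space move.
- bot.set_gripper(opening): opening from 0.0 (shut) to 1.0 (fully open); the grip force is fixed at half the most; returns when the fingers have stopped.
- bot.dwell(seconds).
- bot.ik(position, orientation): joint angles nearest the present ones, or None.
- bot.get_state(): the state.
- bot.camera(name): name is "side" or "top" or "wrist"; returns a dict with "image" (480x640x3 uint8, red, green, blue), "fx", "fy", "cx", "cy" (pixels), "T" (4x4, takes a point from camera to world coordinates); the wrist camera has in their place "hand_eye" (4x4, takes a point from camera to tool coordinates, whose origin is the TCP and whose axes are the flange's). Camera axes: x right, y up, looking along -z (the intrinsics and any distortion apply to the point x, -y, -z); pixel columns grow to the right and rows downward; lengths in m; the calibration is good to about 2 mm. A picture is of the moment at which its call begins: read the wrist's pose just before it. There is no depth.
A pose or a line that the arm cannot do raises bot.MotionError and nothing moves.
- bot.hand_in(): hands the job in; it is judged then, once.
The state is a dict: "time_s": time; "joints": joint angles; "qd": joint speeds; "tau": joint torques, N m; "position": TCP position; "tcp_rot": TCP orientation; "wrist_force": force on the tool from outside, world axes, zero at the start; "wrist_torque": the same for the moment, N m; "finger_gap": opening from 0.0 (shut) to 1.0 (fully open); "gripper_force": force on a finger pad.
Only numpy, scipy, OpenCV 4.12 (cv2) and the standard library are available. Lean on these libraries where they do the work, as an engineer would, in place of code of your own. Each camera call takes 0.05 s, during which the arm holds its last target. There are 200 camera calls.

## Working session

There is one attempt and no reset: what is moved stays moved. The work goes in short steps, each a Python script; the robot and the scene stay as the last script left them, time stands still between calls to the robot, and variables do not carry over. Pictures are saved under pics/ and viewed, at most 10 in all, crops included, and the job is handed in when it is done.

```bash
mkdir -p pics; ls; python3 - <<'E'
from rig import bot
import cv2, numpy as np
for n in ("side","top"):
    c=bot.camera(n); cv2.imwrite(f"pics/{n}0.png",c["image"][:,:,::-1])
    np.savez(f"pics/{n}0.npz",**c)
    print(n,c["fx"],c["fy"],c["cx"],c["cy"],[k for k in c],np.round(c["T"],3).tolist())
s=bot.get_state();print(s["time_s"],s["tcp_rot"],s["finger_gap"])
E
```

```text
pics
side 467.7998588355885 467.7998588355885 326.7585922016718 238.8020255338518 ['image', 'fx', 'fy', 'cx', 'cy', 'T'] [[-0.476, 0.62, -0.624, -0.072], [-0.879, -0.334, 0.339, 0.373], [0.002, 0.71, 0.704, 0.847], [0.0, 0.0, 0.0, 1.0]]
top 536.3569999927976 536.3569999927976 319.4888218784215 232.0700820646999 ['image', 'fx', 'fy', 'cx', 'cy', 'T'] [[0.022, 0.989, -0.145, 0.373], [-1.0, 0.024, 0.006, 0.024], [0.01, 0.145, 0.989, 1.296], [0.0, 0.0, 0.0, 1.0]]
0.1 [-1.79901548e+02  1.83332135e-03  1.29342781e+01] 1.001386833491023
```

View pics/side0.png

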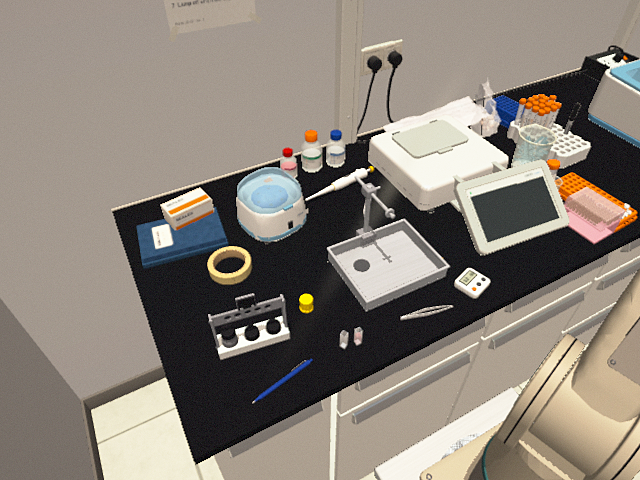

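View pics/top0.png

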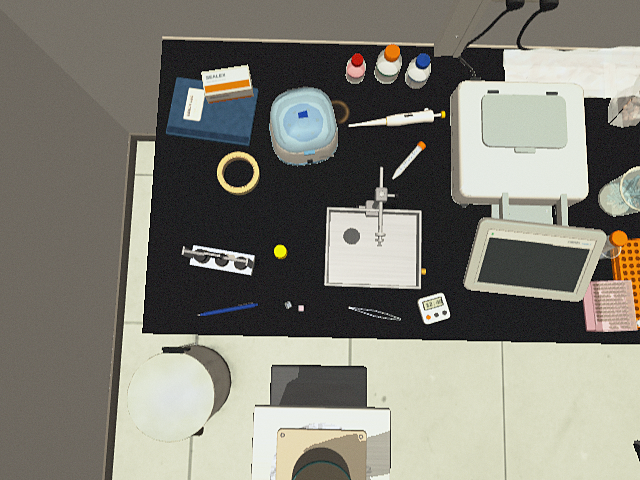

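```bash
python3 - <<'E'
import cv2, numpy as np
t=cv2.imread("pics/top0.png");s=cv2.imread("pics/side0.png")
f=lambda im,x,y,w,h:cv2.resize(im[y:y+h,x:x+w],(400,300),interpolation=cv2.INTER_CUBIC)
o=np.vstack([np.hstack([f(t,170,225,100,75),f(s,200,285,100,75)]),np.hstack([f(t,313,180,160,120),f(s,315,170,160,120)])])
cv2.imwrite("pics/c1.png",o)
E
cat > h.py <<'E'
import numpy as np, cv2
def ray(c,u,v):
    T=c["T"]; d=T[:3,:3]@np.array([(u-c["cx"])/c["fx"],-(v-c["cy"])/c["fy"],-1.]); return T[:3,3],d
def onplane(c,u,v,z):
    o,d=ray(c,u,v); return o+d*(z-o[2])/d[2]
def proj(c,p):
    T=c["T"]; q=T[:3,:3].T@(np.asarray(p)-T[:3,3]); return c["cx"]+c["fx"]*q[0]/-q[2], c["cy"]-c["fy"]*q[1]/-q[2]
E
```

```text
(no output)
```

View pics/c1.png

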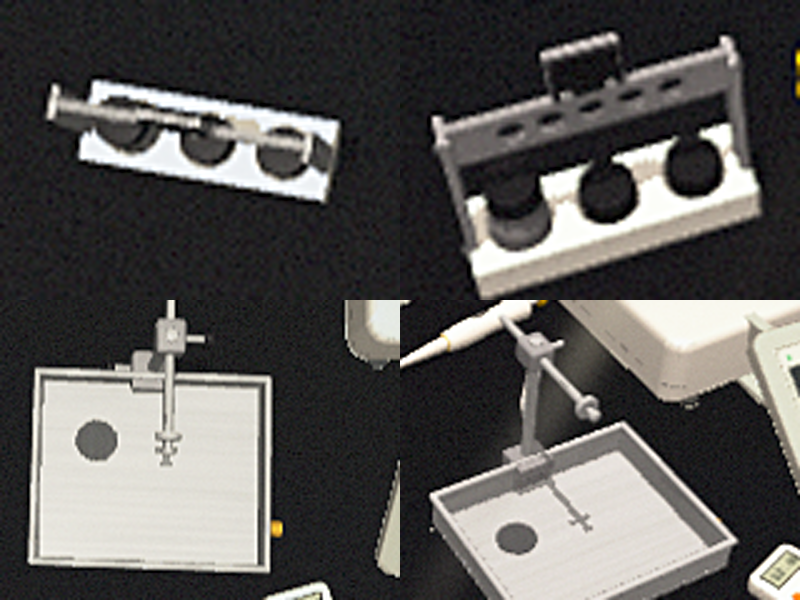

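```bash
python3 - <<'E'
import numpy as np
from h import *
t=dict(np.load("pics/top0.npz"));s=dict(np.load("pics/side0.npz"))
P=[onplane(t,170+a/4,225+b/4,.022) for a,b in [(95,80),(340,122),(328,203),(80,160)]]
P=np.array(P);c=P.mean(0);e=(P[0]+P[3]-P[1]-P[2])/2
print("carrier",P.round(3).tolist(),c,np.linalg.norm(e),np.degrees(np.arctan2(e[1],e[0])), np.linalg.norm(P[0]+P[1]-P[2]-P[3])/2)
# side check
P2=np.array([onplane(s,200+(a-400)/4,285+b/4,.022) for a,b in [(470,258),(762,195)]]);print("side front edge",P2.round(3))
Q=np.array([onplane(t,313+a/2.5,180+(b-300)/2.5,.044) for a,b in [(37,370),(271,377),(267,570),(30,563)]])
sx=(Q[0]+Q[1]-Q[2]-Q[3])/2;sy=(Q[0]+Q[3]-Q[1]-Q[2])/2
print("tray",Q.round(3).tolist(),Q.mean(0),np.linalg.norm(sx),np.linalg.norm(sy),np.degrees(np.arctan2(sx[1],sx[0])),np.degrees(np.arctan2(-sy[0],sy[1])))
for n,a,b in [("shoulder",168,437),("head",166,449),("tip",166,460),("root",170,355)]:print(n,onplane(t,313+a/2.5,180+(b-300)/2.5,.17))
for n,a,b in [("shoulder",584,404),("head",593,412),("root",545,360)]:print(n,onplane(s,315+(a-400)/2.5,170+(b-300)/2.5,.17))
E
```

```text
carrier [[0.522, 0.315, 0.022], [0.5, 0.168, 0.022], [0.452, 0.173, 0.022], [0.474, 0.321, 0.022]] [0.4868051 0.2440886 0.022    ] 0.14907842646983266 81.5488995617096 0.048470851177873676
side front edge [[0.484 0.321 0.022]
 [0.448 0.175 0.022]]
tray [[0.615, -0.003, 0.044], [0.614, -0.225, 0.044], [0.431, -0.221, 0.044], [0.432, -0.0, 0.044]] [ 0.52297119 -0.11227391  0.044     ] 0.18283035737167772 0.2216826932495461 -1.1793162723332866 -0.36546382389246096
shoulder [ 0.53552622 -0.11253671  0.17      ]
head [ 0.52521068 -0.11090066  0.17      ]
tip [ 0.51581543 -0.11095834  0.17      ]
root [ 0.60651217 -0.11383112  0.17      ]
shoulder [ 0.53777836 -0.11222375  0.17      ]
head [ 0.52534196 -0.11325495  0.17      ]
root [ 0.6050313  -0.11469079  0.17      ]
```

```bash
python3 - <<'E'
from rig import bot
import cv2, numpy as np
s=bot.get_state(); p=s["position"]
bot.servo_line([p[0],p[1],0.42],speed=0.3)
for yaw in (81.5,-98.5):
    print(yaw,[ [None if q is None else np.round(q,0).tolist() for q in [bot.ik(x,[180,0,y2])]] for x,y2 in (([.487,.244,.32],yaw),([.5,-.132,.21],yaw+7.7))])
try: bot.move_to([.487-.0,.244,.32],[180,0,81.5])
except bot.MotionError as e: print(e); bot.move_to([.487,.244,.32],[180,0,-98.5])
s=bot.get_state();print(s["time_s"],s["position"],s["tcp_rot"],s["joints"])
c=bot.camera("wrist");cv2.imwrite("pics/w1.png",c["image"][:,:,::-1]);np.savez("pics/w1.npz",pos=s["position"],rot=s["tcp_rot"],**c);print(c["hand_eye"].round(3).tolist(),c["fx"])
E
```

```text
81.5 [[[0.0, 29.0, -45.0, 98.0, 23.0, 63.0, -61.0]], [[27.0, 30.0, -23.0, 110.0, 17.0, 43.0, -6.0]]]
-98.5 [[[8.0, 34.0, -61.0, 98.0, 32.0, 67.0, 110.0]], [[3.0, 29.0, 13.0, 111.0, -10.0, 41.0, -159.0]]]
4.1 [0.48754849 0.24317093 0.3199159 ] [1.79991511e+02 2.23763610e-02 8.14048362e+01] [  0.32023229  28.78195981 -45.36267519  98.22655998  22.72035966
  62.61383762 -60.7743598 ]
[[0.001, 0.965, 0.263, 0.066], [1.0, -0.001, 0.001, -0.0], [0.001, 0.263, -0.965, -0.117], [0.0, 0.0, 0.0, 1.0]] 361.1166276919967
```

View pics/w1.png

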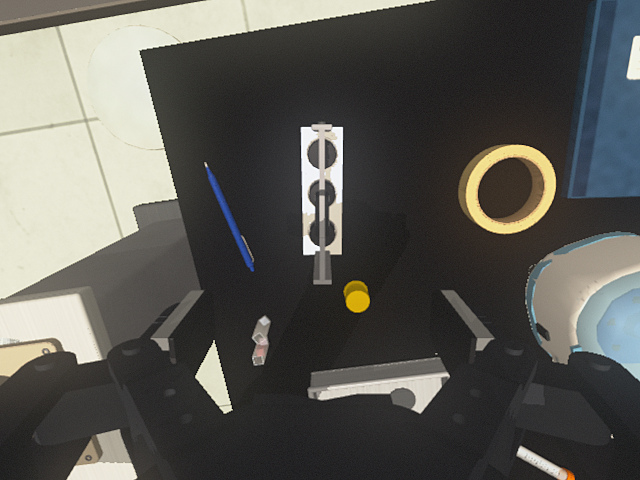

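```bash
cat >> h.py <<'E'
from scipy.spatial.transform import Rotation as Ro
def wristcam(c,pos,rot):
    M=np.eye(4);M[:3,:3]=Ro.from_euler("xyz",rot,degrees=True).as_matrix();M[:3,3]=pos
    d=dict(c);d["T"]=M@c["hand_eye"];return d
E
python3 - <<'E'
import numpy as np,cv2
from h import *
z=dict(np.load("pics/w1.npz"));c=wristcam(z,z["pos"],z["rot"])
im=z["image"].astype(int)
m=((im.min(2)>190)).astype(np.uint8);m[:110]=0;m[270:]=0;m[:,:290]=0;m[:,355:]=0
m=cv2.morphologyEx(m,cv2.MORPH_CLOSE,np.ones((9,9)))
pts=cv2.findNonZero(m);r=cv2.minAreaRect(pts);print(r)
P=np.array([onplane(c,u,v,.022) for u,v in cv2.boxPoints(r)]);print(P.round(3).tolist(),P.mean(0))
Q=[onplane(c,u,v,.022) for u,v in [(301.5,126),(342.5,126),(342.5,254.5),(301.5,254.5)]]
print(np.mean(Q,0))
e=(Q[0]+Q[1]-Q[2]-Q[3]);print(np.degrees(np.arctan2(e[1],e[0])), np.linalg.norm(e)/2)
for y in (.018,-.018,0):
  a=np.radians(81.5);p=np.mean(Q,0)+np.array([np.cos(a)*y,np.sin(a)*y,0]);p[2]=.147;print(proj(c,p))
g=im.sum(2);print(g[175:262:3,322],"\n",g[175:262:3,317]); print(g[215,300:346]);print(g[200,300:346])
E
```

```text
((321.5, 189.5), (129.0, 41.0), 90.0)
[[0.475, 0.324, 0.022], [0.52, 0.317, 0.022], [0.5, 0.169, 0.022], [0.451, 0.177, 0.022]] [0.48668691 0.24690565 0.022     ]
[0.48713251 0.2459839  0.022     ]
81.45357668870984 0.1489579403839459
(np.float64(321.7731475319768), np.float64(194.75343420830194))
(np.float64(321.81512678429976), np.float64(237.59434824077))
(np.float64(321.79447292072115), np.float64(216.5165456347861))
[590 593 600 601 602 292 286 596 605 598 593 599 598 601 599 470 404 402
 401 397 409 390 402 394 393 392 398 397 391] 
 [731 753 223 248 254 255 166 164 179 176 186 177 173 179 173 176 168 158
 157 160 150 173 168 141 747 679 273 279 266]
[158 115 366 577 628 617 609 647 684 655 605 612 617 643 549 269 169 174
 153 429 605 601 593 610 480 182 170 159 258 535 646 621 625 618 618 620
 619 619 612 626 644 527 155 136 159 149]
[152  97 665 763 732 730 730 740 741 552 184 211 235 235 260 251 182 184
 181 458 615 601 598 606 484 183 180 189 244 251 197 189 183 156 343 531
 713 741 729 732 751 724 356 126 152 171]
```

```bash
python3 - <<'E'
from rig import bot
import cv2, numpy as np
bot.servo_line([.487,.2453,.19],[180,0,81.45],speed=0.12)
bot.servo_line([.487,.2453,.142],speed=0.08)
bot.set_gripper(0.0)
s=bot.get_state();print(s["time_s"],s["position"],s["finger_gap"],s["gripper_force"],s["wrist_force"])
bot.servo_line([.487,.2453,.162],speed=0.04)
s=bot.get_state();print(s["time_s"],s["position"],s["finger_gap"],s["gripper_force"],s["wrist_force"],s["wrist_torque"])
c=bot.camera("side");t=bot.camera("top")
f=lambda im,x,y,w,h:cv2.resize(im[y:y+h,x:x+w,::-1],(400,300),interpolation=cv2.INTER_CUBIC)
cv2.imwrite("pics/g1.png",np.hstack([f(c["image"],180,270,120,90),f(t["image"],160,215,120,90)]))
E
```

```text
6.8 [0.48736485 0.24521873 0.14223602] 0.12559394589693143 59.23068344593048 [ 0.83019804 -0.28770858  1.64934652]
7.45 [0.48694697 0.24513816 0.16201875] 0.12393963332198427 58.4137362241745 [-0.02643965 -0.21103976 -4.61708948] [-0.07949139 -0.00500068 -0.0369461 ]
```

View pics/g1.png

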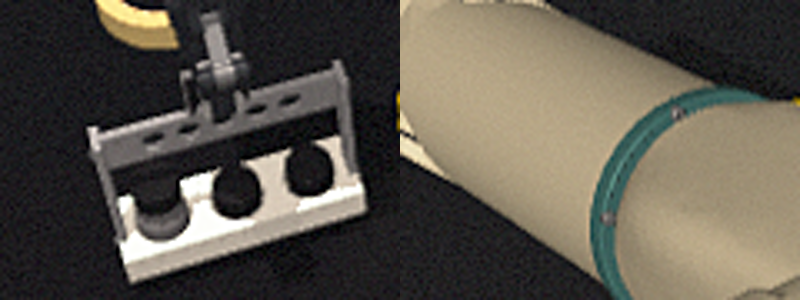

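```bash
python3 - <<'E'
from rig import bot
import cv2, numpy as np
bot.servo_line([.487,.2453,.235],speed=0.1)
bot.servo_line([.475,-.132,.235],[180,0,89],speed=0.12)
bot.servo_line([.485,-.132,.212],speed=0.06)
bot.dwell(.4)
s=bot.get_state();print(s["time_s"],s["position"],s["tcp_rot"],s["finger_gap"],s["wrist_force"],s["wrist_torque"],s["joints"].round(0))
c=bot.camera("side");w=bot.camera("wrist");t=bot.camera("top")
for n,k in (("s2",c),("w2",w),("t2",t)): np.savez(f"pics/{n}.npz",pos=s["position"],rot=s["tcp_rot"],**k)
f=lambda im,x,y,w,h:cv2.resize(im[y:y+h,x:x+w,::-1],(400,300),interpolation=cv2.INTER_CUBIC)
cv2.imwrite("pics/p2.png",np.vstack([np.hstack([f(c["image"],330,170,80,60),f(w["image"],0,0,640,480)]),np.hstack([f(c["image"],300,150,160,120),f(t["image"],300,170,160,120)])]))
E
```

```text
12.6917 [ 0.48503828 -0.13207855  0.21219279] [1.79981124e+02 1.20400305e-02 8.89931616e+01] 0.12676466250756938 [-0.23708903 -0.25006562 -4.85119442] [-0.08017975  0.0388697  -0.04269729] [ 42.  34. -45. 112.  32.  47. -22.]
```

View pics/p2.png

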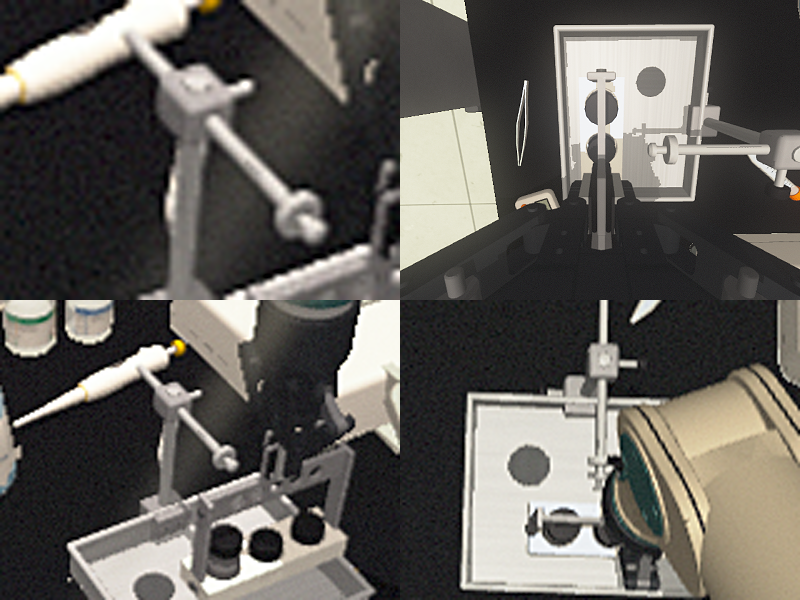

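```bash
python3 - <<'E'
import cv2, numpy as np
c=np.load("pics/s2.npz")["image"];w=np.load("pics/w2.npz")["image"]
f=lambda im,x,y,w,h,s:cv2.resize(im[y:y+h,x:x+w,::-1],(w*s,h*s),interpolation=cv2.INTER_CUBIC)
cv2.imwrite("pics/p3.png",np.hstack([f(c,370,190,80,60,5),f(w,290,190,80,60,5)]) if 0 else np.vstack([np.hstack([f(c,370,195,80,60,5),f(w,290,210,80,60,5)]),np.hstack([f(w,290,110,80,60,5),f(w,380,210,80,60,5)])]))
E
```

```text
(no output)
```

View pics/p3.png

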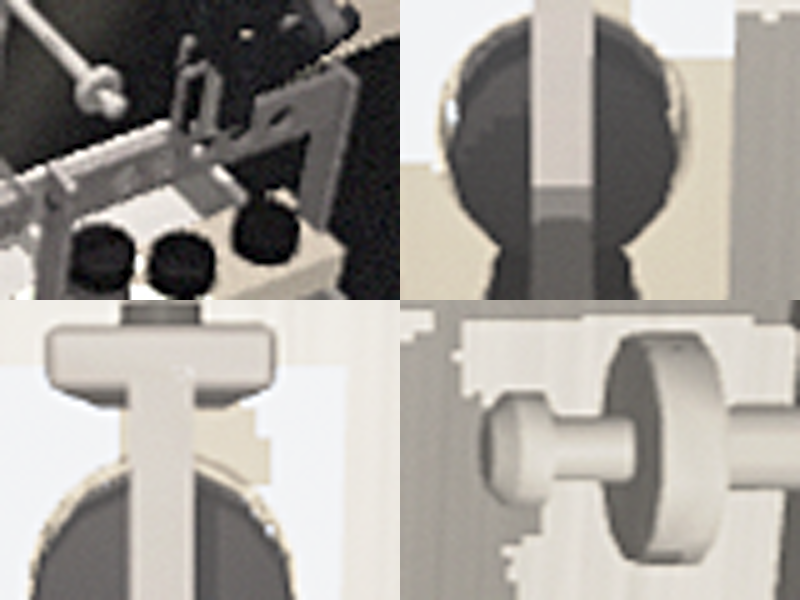

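```bash
python3 - <<'E'
import numpy as np
from h import *
z=dict(np.load("pics/w2.npz"));c=wristcam(z,z["pos"],z["rot"]);p=z["pos"]
print("cam",c["T"][:3,3])
for n,u,v,h in [("outer",322,115.4,.184),("inner",322.6,126.4,.184),("tabdark",322.3,253.4,.184),("shadow",322.3,247,.184),("headtip",397.4,239.6,.17),("head",403,239.6,.17),("shoulder",426.4,239.6,.17),("pinfar",463,239.6,.17),("shou_top",421.5,210,.17),("sh_lo",432,263,.17),("barL",316.5,180,.184),("barR",328.5,180,.184),("barLtop",316,130,.184),("barLlo",316.5,240,.184)]:
    q=onplane(c,u,v,h);print(n,q.round(4),"rel TCP",((q-p)*1000).round(1))
s=dict(np.load("pics/s2.npz"))
q=onplane(s,370+113/5,195+103/5,.17);print("side head tip",q)
# side: hole 4 prediction
for y in (-.04,-.02,0,.02,.04,.074): 
  u,v=proj(s,p+np.array([-.0025,y,-.042])); print(y,(u-370)*5,(v-195)*5)
im=z["image"].astype(int).sum(2); print(im[228:252,424],im[228:252,410].tolist()); print(im[108:132,332], im[240:262,322])
E
```

```text
cam [ 0.48583726 -0.06554491  0.32957742]
outer [ 0.4858 -0.0579  0.184 ] rel TCP [  0.8  74.2 -28.2]
inner [ 0.486  -0.0619  0.184 ] rel TCP [  0.9  70.2 -28.2]
tabdark [ 0.485  -0.1135  0.184 ] rel TCP [ -0.   18.6 -28.2]
shadow [ 0.485  -0.1106  0.184 ] rel TCP [  0.   21.5 -28.2]
headtip [ 0.5195 -0.112   0.17  ] rel TCP [ 34.5  20.1 -42.2]
head [ 0.5221 -0.112   0.17  ] rel TCP [ 37.1  20.1 -42.2]
shoulder [ 0.5329 -0.1122  0.17  ] rel TCP [ 47.8  19.9 -42.2]
pinfar [ 0.5497 -0.1125  0.17  ] rel TCP [ 64.6  19.6 -42.2]
shou_top [ 0.5298 -0.0983  0.17  ] rel TCP [ 44.8  33.8 -42.2]
sh_lo [ 0.5362 -0.1236  0.17  ] rel TCP [ 51.1   8.4 -42.2]
barL [ 0.4832 -0.0825  0.184 ] rel TCP [ -1.9  49.6 -28.2]
barR [ 0.488  -0.0825  0.184 ] rel TCP [  3.   49.5 -28.2]
barLtop [ 0.4834 -0.0632  0.184 ] rel TCP [ -1.6  68.9 -28.2]
barLlo [ 0.4827 -0.1075  0.184 ] rel TCP [ -2.4  24.6 -28.2]
side head tip [ 0.52277406 -0.1125571   0.17      ]
-0.04 280.65070908459376 113.88681493091553
-0.02 242.90434127248488 128.78810028157872
0 204.64269489163883 143.8928042240927
0.02 165.85514626873476 159.205120708679
0.04 126.53077766700676 174.72935977416654
0.074 58.41542949576194 201.61952957571984
[316 311 321 317 301 368 473 534 582 612 631 657 663 651 632 614 599 538
 376 296 314 310 313 310] [676, 686, 650, 624, 526, 459, 505, 565, 602, 630, 635, 652, 657, 663, 667, 656, 640, 593, 634, 648, 640, 642, 659, 658]
[704 702 704 704 710 725 609 508 577 638 645 638 637 641 639 639 644 640
 570 467 348 311 289 426] [600 601 600 598 602 607 619 471 394 405 409 415 425 352 282 288 291 293
 285 283 292 281]
```

```bash
python3 - <<'E'
from rig import bot
import numpy as np
bot.servo_line([.512,-.132,.212],speed=0.05); bot.dwell(.3)
s=bot.get_state();f0=s["wrist_force"];t0=s["wrist_torque"];print(s["time_s"],f0)
x=.512
while x<.538:
    x+=.001
    bot.servo_line([x,-.132,.212],speed=0.01)
    s=bot.get_state();d=s["wrist_force"]-f0
    print(round(x,4),s["position"].round(4)[0],d.round(2),(s["wrist_torque"]-t0).round(3),round(s["time_s"],1))
    if np.linalg.norm(d)>1.6: break
E
```

```text
13.8333 [-0.44421344 -1.21231    -4.86965112]
0.513 0.5131 [-0.02  1.44  0.49] [-0.05  -0.01  -0.035] 14.1
0.514 0.5141 [ 0.18  1.23 -0.11] [ 0.043  0.01  -0.061] 14.3
0.515 0.5151 [ 1.35  0.83 -0.56] [-0.09  -0.047 -0.023] 14.6
```

```bash
cat > feed.py <<'E'
from rig import bot
import numpy as np
def rd(n=4):
    F=[];T=[]
    for _ in range(n):
        bot.dwell(.03); s=bot.get_state();F.append(s["wrist_force"]);T.append(s["wrist_torque"])
    return np.mean(F,0),np.mean(T,0),np.std(F,0),s
E
python3 - <<'E'
from feed import *
f0,t0,sd,s=rd(10);print(f0.round(2),t0.round(3),sd.round(2),s["time_s"])
x=.515
while x<.538:
    x+=.001
    bot.servo_line([x,-.132,.212],speed=0.01)
    f,t,sd,s=rd();d=f-f0
    print(round(x,4),s["position"].round(4)[0],d.round(2),sd.round(2),(t-t0).round(3),round(s["time_s"],1))
    if d[0]<-1.5 or np.linalg.norm(d)>2.5: break
E
```

```text
[ 0.21  0.15 -4.49] [-0.08  -0.009 -0.01 ] [0.48 0.62 0.45] 14.9167
0.516 0.516 [-0.47 -0.82  0.23] [0.33 0.39 0.67] [-0.033  0.001  0.006] 15.3
0.517 0.517 [-0.32 -0.13 -0.27] [0.62 0.14 0.15] [0.027 0.006 0.011] 15.7
0.518 0.518 [-0.4   0.21  0.16] [0.49 0.65 0.34] [-0.006  0.028 -0.006] 16.1
0.519 0.519 [-0.08  0.02 -0.48] [0.19 0.48 0.25] [-0.004  0.003 -0.001] 16.4
0.52 0.52 [-0.74 -0.53 -0.06] [0.2  0.36 0.54] [-0.015  0.038  0.021] 16.8
0.521 0.521 [-0.18 -0.55  0.25] [0.43 0.38 0.28] [-0.006 -0.005  0.037] 17.2
0.522 0.522 [-0.15 -0.76  0.04] [0.57 0.5  0.83] [-0.016  0.001  0.038] 17.6
0.523 0.523 [-0.51  0.24 -0.23] [0.37 0.32 0.22] [-0.026  0.023  0.009] 18.0
0.524 0.524 [-0.14 -0.34 -0.02] [0.07 0.38 0.19] [-0.019  0.008 -0.01 ] 18.4
0.525 0.525 [-0.08 -0.28 -0.2 ] [0.11 0.57 0.31] [0.034 0.039 0.049] 18.8
0.526 0.526 [-0.41  0.09  0.12] [0.5  0.29 0.4 ] [-0.013  0.003 -0.007] 19.1
0.527 0.527 [-0.43  0.2   0.49] [0.37 0.48 0.29] [-0.028  0.017  0.032] 19.5
0.528 0.528 [-0.51  0.19 -0.17] [0.78 0.51 0.32] [-0.01   0.005  0.017] 19.9
0.529 0.529 [-0.35 -0.12  0.58] [0.4  0.64 0.4 ] [0.004 0.031 0.034] 20.3
0.53 0.5299 [-0.37  0.25  0.03] [0.48 0.5  0.5 ] [-0.031  0.083  0.028] 20.7
0.531 0.5302 [-4.05 -0.46  2.32] [0.19 0.35 0.28] [0.037 0.937 0.101] 21.1
```

```bash
python3 - <<'E'
from feed import *
bot.servo_line([.5286,-.132,.212],speed=0.01)
f0,t0,sd,s=rd(6);print(s["position"].round(4),f0.round(2),t0.round(3),s["time_s"])
z=.212
while z>.204:
    z-=.003 if z>.2095 else .0005
    bot.servo_line([.5286,-.132,z],speed=0.01)
    f,t,sd,s=rd();d=f-f0
    print(round(z,4),s["position"].round(4),d.round(2),(t-t0).round(3),round(s["time_s"],1))
    if d[2]>3.5 or np.linalg.norm(d)>6: break
import cv2
w=bot.camera("wrist")["image"];c=bot.camera("side")["image"]
f=lambda im,x,y,w,h:cv2.resize(im[y:y+h,x:x+w,::-1],(400,300),interpolation=cv2.INTER_CUBIC)
cv2.imwrite("pics/p4.png",np.hstack([f(c,350,170,80,60),f(w,280,180,160,120)]))
E
```

```text
[ 0.5289 -0.132   0.2121] [ 0.07 -0.04 -4.63] [-0.093 -0.001 -0.005] 21.6417
0.209 [ 0.5287 -0.132   0.209 ] [-0.21 -0.06  0.72] [ 0.043  0.004 -0.011] 22.2
0.2085 [ 0.5286 -0.132   0.2085] [-0.04  0.02 -0.2 ] [ 0.005 -0.011 -0.012] 22.6
0.208 [ 0.5286 -0.132   0.208 ] [-0.47  0.38 -0.32] [0.024 0.001 0.024] 23.0
0.2075 [ 0.5287 -0.132   0.2076] [-0.36  0.15  1.17] [0.017 0.032 0.039] 23.4
0.207 [ 0.5287 -0.132   0.2073] [-0.95 -0.15  5.95] [0.035 0.255 0.038] 23.8
```

View pics/p4.png

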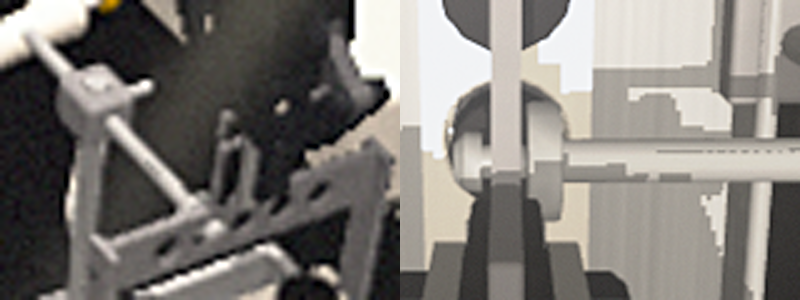

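```bash
python3 - <<'E'
from feed import *
import cv2
bot.servo_line([.5286,-.132,.2074],speed=0.01)
bot.set_gripper(0.35); bot.dwell(.5)
f,t,sd,s=rd();print(s["position"].round(4),f.round(2),s["gripper_force"],s["finger_gap"],s["time_s"])
bot.servo_line([.5286,-.132,.235],speed=0.03)
f,t,sd,s=rd();print(f.round(2))
bot.servo_line([.5286,-.132,.34],speed=0.15)
bot.servo_line([.43,-.132,.38],speed=0.2)
bot.dwell(1.0)
s=bot.get_state();print(s["time_s"],s["wrist_force"].round(2))
w=bot.camera("wrist");c=bot.camera("side")["image"];np.savez("pics/w5.npz",pos=s["position"],rot=s["tcp_rot"],**w)
f=lambda im,x,y,w,h:cv2.resize(im[y:y+h,x:x+w,::-1],(400,300),interpolation=cv2.INTER_CUBIC)
cv2.imwrite("pics/p5.png",np.hstack([f(c,310,160,144,108),f(w["image"],0,0,640,480)]))
E
```

```text
[ 0.5286 -0.132   0.2074] [ 0.35 -0.2   0.04] 0.0 0.3505658683863047 25.0667
[-0.12 -0.24  0.04]
28.8 [ 0.03 -0.44  0.39]
```

View pics/p5.png

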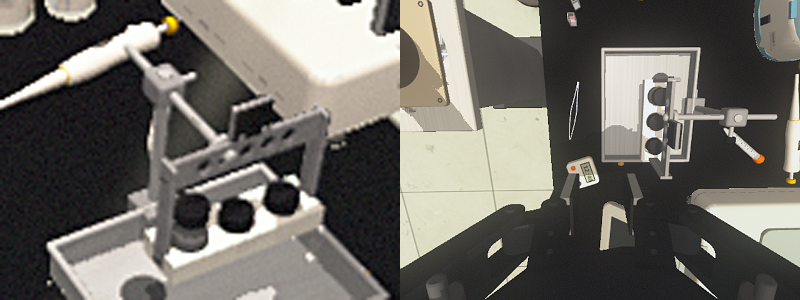

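```bash
python3 - <<'E'
from rig import bot
import numpy as np
from h import *
a=bot.camera("side");bot.dwell(.4);b=bot.camera("side")
A=a["image"][160:270,310:455].astype(int);B=b["image"][160:270,310:455].astype(int)
print(np.abs(A-B).mean(),(np.abs(A-B).max(2)>60).sum())
# level prediction of front upper base edge ends; observed (160,258..278)->px
for y in (.074,-.074):
  for z in (0,.022): 
    u,v=proj(a,[.5286-.023,-.132+y,.0655+z]);print(y,z,(u-310)/.36,(v-160)/.36)
bot.dwell(1.5);print(bot.get_state()["time_s"]);bot.hand_in()
E
```

```text
3.717157784743992 0
0.074 0 172.54640703354815 283.8521646656056
0.074 0.022 174.47959426051005 265.33319796779097
-0.074 0 319.61247645104845 222.88643477093285
-0.074 0.022 323.544724878319 204.35356044755525
30.9
the job is handed in; nothing more can be done
```

The carrier is hanging by hole 4 (the second hole from the tall jar's end), released, level in the side view and at rest, with all three jars in their pockets. I handed it in at 30.9 s, but no verdict came back.

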